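# Make up the bedside tray and the nail-care box

### The job

Make up two kits from the things on the bathroom counter. In the wooden bedside tray stand the tumbler in the larger compartment and the pill bottle in the smaller one; in the clear acrylic nail-care box lay the tweezers lengthwise in the full-length compartment and the nail clipper lengthwise in the middle-sized one, and stand the dropper bottle in the smallest. Set each thing down on the compartment's floor without dropping it, leave it there, and do not push the cream jar, the plaster tin or the tape roll out of place.

Things in the scene. Friction and masses are not known exactly. Their poses are not given: they have to be found in the camera images.
- tumbler_mid (a point): Sage ceramic drinking tumbler without a handle, open at the top, standing upright; 60 mm across (55 mm at the foot), 84 mm tall, wall 4 mm, about 220 g. The point is on its axis half-way up, 42 mm above its foot; z points up.
- pill_bottle_mid (a point): Blue plastic pill bottle with a white ribbed screw cap, standing upright; body 42 mm across, cap 44 mm across (the top 20 mm), 80 mm tall, about 70 g. The point is on its axis half-way up, 40 mm above its foot; z points up.
- dropper_bottle_mid (a point): Small amber glass dropper bottle with a paper label, black collar and narrow rubber bulb, standing upright; straight body 30 mm across up to 52 mm height, collar 20 mm across, 88 mm tall over all, about 60 g. The point is on its axis half-way up, 44 mm above its foot (8 mm below the top of the straight body); z points up.
- tweezers_mid (a point): Steel tweezers lying on their side, rigid: 105 mm long along their own x (joined end at -x, points at +x), 12.5 mm wide across the two arms (own y) over the middle 28 mm, where they are gripped, and 9 mm high, about 22 g. The point is at their centre, 4.5 mm above what they lie on. Their x lies within 0.35 rad of straight ahead of the robot at the start.
- clipper_mid (a point): Steel nail clipper with a folded lever on top, lying flat: 82 mm long along its own x (jaws at +x), 15 mm wide (own y), 13 mm high, about 50 g. The point is at its centre, 7 mm above what it lies on. Its x lies within 0.35 rad of straight ahead of the robot at the start.
- bedside_tray: Low wooden tray, fixed, 168 (own x) by 96 mm (own y); walls 4 mm thick, 18 mm high, floor 4 mm. Origin: centre of its underside; x within 0.4 rad of straight ahead. A cross wall divides it: larger compartment 88 x 88 mm inside, centred at x -0.036, y 0; smaller 68 (x) x 88 mm (y), centred at x +0.046, y 0.
- nail_box: Clear acrylic box with bright rims, open, fixed, 196 (own x) by 161 mm (own y); walls 3 mm thick, 18 mm high, floor 4 mm. Origin: centre of its underside; x within 0.4 rad of straight ahead. Compartments (inside, centre): full-length 190 x 76 mm at x 0, y +0.0395; middle-sized 118 (x) x 76 mm at x -0.036, y -0.0395; smallest 69 (x) x 76 mm at x +0.0605, y -0.0395.
- cream_jar_mid (a point): Bystander, loose: squat white cream jar with a metal screw lid, 60 mm across, 44 mm tall, 160 g; the point is at its centre, 22 mm up. Leave it where it is.
- plaster_tin_mid (a point): Bystander, loose: flat white tin with a metal lid, 82 x 52 mm, 22 mm tall, long along its own x, 120 g; the point is at its centre, 11 mm up. Leave it where it is.
- tape_roll_mid (a point): Bystander, loose: roll of grey medical tape lying flat, 64 mm across with a 38 mm hole, 25 mm tall, 60 g; the point is at its centre, 12.5 mm up. Leave it where it is.
Things that resemble listed ones, but are neither listed nor needed, are in the scene too. Several things have the shape of the bedside_tray; the one meant has the colours described above.

How it is judged:
At the end, for the whole second after the job is handed in: Each thing rests on its compartment's floor, wholly inside: tumbler, pill bottle and dropper bottle upright (0.12 rad, seated height within 4 mm, centre within 14 to 24 mm of the middle), tweezers and clipper within 0.35 rad of the box's length; all still (under 0.02 m/s) (x of tumbler_mid in the frame of bedside_tray between -0.052 and -0.02 m and y of tumbler_mid in the frame of bedside_tray between -0.016 and 0.016 m and z of tumbler_mid in the frame of bedside_tray between 0.042 and 0.05 m and angle between each of tumbler_mid, pill_bottle_mid, dropper_bottle_mid's own z axis and vertical below 0.12 rad and linear speed of each of tumbler, pill_bottle, tweezers, clipper, dropper_bottle below 0.02 m/s and x of pill_bottle_mid in the frame of bedside_tray between 0.032 and 0.06 m and y of pill_bottle_mid in the frame of bedside_tray between -0.024 and 0.024 m and z of pill_bottle_mid in the frame of bedside_tray between 0.04 and 0.048 m and x of tweezers_mid in the frame of nail_box between -0.044 and 0.044 m and y of tweezers_mid in the frame of nail_box between 0.0065 and 0.0725 m and z of tweezers_mid in the frame of nail_box below 0.015 m and angle between the x axis of each of tweezers_mid, clipper_mid and the x axis of nail_box, either way round below 0.35 rad and x of clipper_mid in the frame of nail_box between -0.057 and -0.015 m and y of clipper_mid in the frame of nail_box between -0.0705 and -0.0085 m and z of clipper_mid in the frame of nail_box below 0.017 m and x of dropper_bottle_mid in the frame of nail_box between 0.0395 and 0.0815 m and y of dropper_bottle_mid in the frame of nail_box between -0.0635 and -0.0155 m and z of dropper_bottle_mid in the frame of nail_box between 0.044 and 0.052 m); the robot touches nothing.
It fails at once if the cream jar, the plaster tin or the tape roll is pushed more than 25 mm from its place (distance of any of cream_jar_mid, plaster_tin_mid, tape_roll_mid from where it was at the start of the episode above 0.025 m).
It fails at once if one of the five things falls free of the fingers faster than 0.9 m/s (a drop of about 40 mm) ((linear speed of tumbler above 0.9 m/s and contact force between the fingers and tumbler below 0.05 N) or (linear speed of pill_bottle above 0.9 m/s and contact force between the fingers and pill_bottle below 0.05 N) or (linear speed of dropper_bottle above 0.9 m/s and contact force between the fingers and dropper_bottle below 0.05 N) or (linear speed of tweezers above 0.9 m/s and contact force between the fingers and tweezers below 0.05 N) or (linear speed of clipper above 0.9 m/s and contact force between the fingers and clipper below 0.05 N)).
It also fails if it takes over 144 s, if anything falls off the work surface, if the arm or the gripper's body presses on something with over 40 N, if the wrist force passes 120 N, or if a joint passes its speed limit or range.

### The arm

A 6-joint arm with a two-finger parallel gripper is mounted at the origin on the work surface. World frame = base frame: x ahead of the robot, y to its left, z up, the work surface at z = 0. Lengths are in m, angles in rad, forces in N, time in s.
With the tool pointing down it reaches from about 0.275 to 0.75 m from the base axis. Payload 10.2 kg.
Tool frame: the origin (TCP) lies midway between the tips of the shut fingers; the grasp point (between the pads) lies 19 mm behind it (env.hold_point_z is the distance from the TCP to the grasp point, in m); z points along the fingers, y is the line along which they close (so a half turn about z gives the same grasp; the last joint's range is limited). The gripper opens to 85 mm and grips with 20 to 120 N. Pads are 22 mm wide; open, the fingers measure 114 mm over their backs; the gripper's body (76 mm by 85 mm) begins 54 mm behind the grasp point. The pads swing forward as they close: fully open they stand 13 mm farther back than shut.
Start: joints at [1.076, 0.313, 1.498, -0, 1.331, -0.223], TCP at [0.141, 0.506, 0.231] pointing down, gripper open.
Joint ranges: [-2.94, 2.94], [-0.97, 2.17], [0.19, 2.56], [-1.23, 4.37], [0.02, 3.11], [-2.88, 2.88]. Speed limits (rad/s): [2.39, 2.39, 3.01, 3.14, 3.14, 3.14].

### API

Orientations are given as a unit quaternion [x, y, z, w].
In Python, from bench import env, kinematics, monitor, eyes, job gives the robot as it stands. The module is installed in compiled form; this text tells all that it offers. Calls block until the motion is done:
- env.reach(position, orientation): joint-space move of the TCP to a pose.
- env.movel(position, velocity=0.15, frame=None, guard=None): straight line of the TCP; frame=None keeps the orientation; velocity is the mean speed in m/s. With guard (N) it stops when the force on the tool has changed by that much, and returns True; else False.
- env.set_joints(angles): joint-space move.
- env.release() and env.close_gripper(effort=None): open the fingers fully, or close them until they stop; effort is the grip in N (None keeps the last).
- env.hold(seconds).
- kinematics.ik(position, orientation): joint angles nearest the present ones, or None.
- monitor.sense(): the state.
- eyes.grab_frame(name): name is "scene" or "top" or "wrist"; returns a dict with "frame" (420x560x3 uint8, red, green, blue), "mtx" (3x3 intrinsics, pixels), "k1" (the pictures are not rectified: a ray, as slopes to the right and down, at radius r is drawn at 1 + k1 r^2 times it, then the intrinsics apply), "view" (4x4, takes a point from world to camera coordinates). Camera axes: x right, y down, z forward; pixel columns grow to the right and rows downward; lengths in m; the calibration is good to about 2 mm. A picture is of the moment at which its call begins. There is no depth.
A pose or a line that the arm cannot do raises env.MotionError and nothing moves.
- job.hand_in(): hands the job in; it is judged then, once.
The state is a dict: "clock": time; "joints": joint angles; "qvel": joint speeds; "joint_efforts": joint torques, N m; "position": TCP position; "ee_rot": TCP orientation; "contact_force": force on the tool from outside, world axes, zero at the start; "ft_torque": the same for the moment, N m; "finger_gap": opening from 0.0 (shut) to 1.0 (fully open); "gripper_force": force on a finger pad.
Only numpy, scipy, OpenCV 4.12 (cv2) and the standard library are available. Lean on these libraries where they do the work, as an engineer would, in place of code of your own. Each camera call takes 0.05 s, during which the arm holds its last target. There are 200 camera calls.

## Working session

There is one attempt and no reset: what is moved stays moved. The work goes in short steps, each a Python script; the robot and the scene stay as the last script left them, time stands still between calls to the robot, and variables do not carry over. Pictures are saved under pics/ and viewed, at most 14 in all, crops included, and the job is handed in when it is done.

```bash
mkdir -p pics
cat > h.py <<'E'
import numpy as np, cv2
from bench import env, kinematics, monitor, eyes, job
from scipy.spatial.transform import Rotation as R
def ray(f,u,v):
    K=f["mtx"];V=np.array(f["view"]);k=f["k1"]
    d=np.array([(u-K[0][2])/K[0][0],(v-K[1][2])/K[1][1]]);s=d.copy()
    for _ in range(20): s=d/(1+k*(s@s))
    Rm=V[:3,:3];o=-Rm.T@V[:3,3];return o,Rm.T@np.array([s[0],s[1],1.])
def onz(f,u,v,z):
    o,d=ray(f,u,v);return o+d*(z-o[2])/d[2]
def px(f,p):
    V=np.array(f["view"]);c=V[:3,:3]@np.asarray(p)+V[:3,3];s=c[:2]/c[2];s=s*(1+f["k1"]*(s@s))
    K=np.array(f["mtx"]);return K[0,0]*s[0]+K[0,2],K[1,1]*s[1]+K[1,2]
def save(f,n): cv2.imwrite(f"pics/{n}.png",cv2.cvtColor(f["frame"],cv2.COLOR_RGB2BGR))
E
python3 - <<'E'
from h import *
for n in("top","scene","wrist"):
    f=eyes.grab_frame(n);save(f,n+"0");V=np.array(f["view"]);print(n,np.round(-V[:3,:3].T@V[:3,3],3),np.round(V[2,:3],2),f["mtx"][0][0],f["k1"])
print(monitor.sense(),env.hold_point_z)
E
```

```text
top [ 0.302 -0.014  1.237] [ 0.16  0.   -0.99] 388.6391006396912 -0.07105143963492888
scene [ 0.922 -0.499  0.785] [-0.46  0.48 -0.75] 412.0305299706113 -0.07388994497429571
wrist [0.061 0.529 0.374] [ 0.31 -0.09 -0.95] 290.26593969790355 -0.04341545154412171
{'clock': 0.15, 'joints': array([ 1.07561120e+00,  3.13319868e-01,  1.49824768e+00,  1.32660690e-06,
        1.33102497e+00, -2.23387364e-01]), 'qvel': array([-0.00034748, -0.00219382, -0.00305348,  0.00034963,  0.00043349,
        0.00028687]), 'joint_efforts': array([ 2.43997420e-03, -4.12369573e+01, -2.59795260e+01, -8.98837493e-05,
        3.24673892e-03, -4.84631096e-05]), 'position': array([0.14085329, 0.50554964, 0.23087297]), 'ee_rot': array([ 1.35481098e-01,  9.90779805e-01, -4.67782488e-04, -1.76381770e-04]), 'contact_force': array([-0.12519639, -0.54611296, -0.18685729]), 'ft_torque': array([ 0.0036567 , -0.0231835 , -0.01125368]), 'gripper_force': 0.0, 'finger_gap': 1.0033435935511763} 0.0187
```

View pics/top0.png

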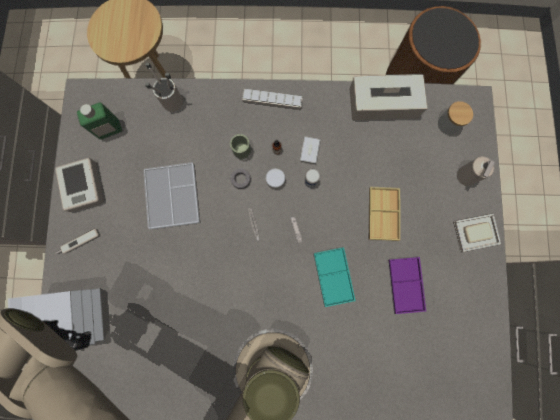

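View pics/scene0.png

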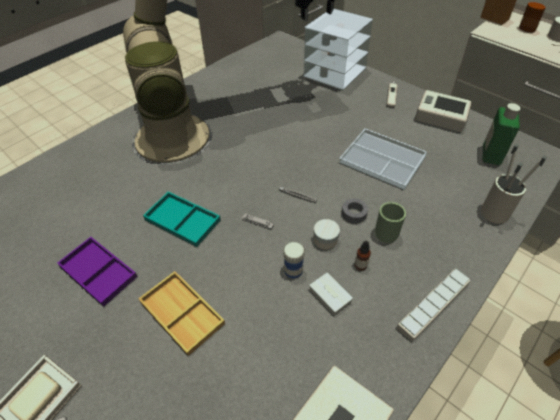

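Top view: wooden tray (384,213), nail box (172,196), tumbler (240,143), dropper (277,147), tin (310,150), tape (241,179), jar (275,178), pill bottle (313,177), tweezers (254,224), clipper (296,230). Scene view agrees.

```bash
cat >> h.py <<'E'
def q(yaw): # tool down, closing axis y at angle yaw+90deg; tool x at yaw
    return (R.from_euler('z',yaw)*R.from_quat([1,0,0,0])).as_quat()
E
python3 - <<'E'
from h import *
f=eyes.grab_frame("top")
for n,u,v,z in [("tray",384.5,213,.02),("box",172,196,.02),("tumbler",240,143,.08),("dropper",277,147,.08),("tin",310,150,.02),("tape",241,179,.025),("jar",275,178,.044),("pill",313,177,.08),("tweez",254,224,.005),("clip",296,230,.01)]:
    print(n,np.round(onz(f,u,v,z),3))
s=monitor.sense();V=np.array(eyes.grab_frame("wrist")["view"])
T=np.eye(4);T[:3,:3]=R.from_quat(s["ee_rot"]).as_matrix();T[:3,3]=s["position"]
print(np.round(V@T,3))
for p in [(.47,.02),(.45,.26),(.43,-.27)]:
  for y in (0,np.pi/2,-np.pi/2,np.pi): print(p,y,kinematics.ik([p[0],p[1],.28],q(y)))
E
```

```text
tray [ 0.486 -0.346  0.02 ]
box [0.529 0.334 0.02 ]
tumbler [0.689 0.115 0.08 ]
dropper [ 0.678 -0.     0.08 ]
tin [ 0.689 -0.107  0.02 ]
tape [0.587 0.114 0.025]
jar [0.588 0.005 0.044]
pill [ 0.585 -0.112  0.08 ]
tweez [0.446 0.069 0.005]
clip [ 0.428 -0.065  0.01 ]
[[ 0.001  1.    -0.    -0.001]
 [-0.945  0.001 -0.327  0.032]
 [-0.327  0.     0.945  0.162]
 [ 0.     0.     0.     1.   ]]
(0.47, 0.02) 0 [-2.07285784e-01  1.57846909e-01  1.56677319e+00 -4.44089210e-16
  1.41697256e+00  1.36351054e+00]
(0.47, 0.02) 1.5707963267948966 [-2.07285784e-01  1.57846909e-01  1.56677319e+00 -4.44089210e-16
  1.41697256e+00 -2.07285784e-01]
(0.47, 0.02) -1.5707963267948966 None
(0.47, 0.02) 3.141592653589793 [-2.07285784e-01  1.57846909e-01  1.56677319e+00 -4.44089210e-16
  1.41697256e+00 -1.77808211e+00]
(0.45, 0.26) 0 [ 2.98230270e-01  2.70214628e-01  1.42743043e+00 -4.44089210e-16
  1.44394760e+00  1.86902660e+00]
(0.45, 0.26) 1.5707963267948966 [ 2.98230270e-01  2.70214628e-01  1.42743043e+00 -4.44089210e-16
  1.44394760e+00  2.98230270e-01]
(0.45, 0.26) -1.5707963267948966 [ 2.98230270e-01  2.70214628e-01  1.42743043e+00 -4.44089210e-16
  1.44394760e+00 -2.84336238e+00]
(0.45, 0.26) 3.141592653589793 [ 2.98230270e-01  2.70214628e-01  1.42743043e+00 -4.44089210e-16
  1.44394760e+00 -1.27256606e+00]
(0.43, -0.27) 0 [-7.91792934e-01  2.42928329e-01  1.46252863e+00 -4.44089210e-16
  1.43613570e+00  7.79003393e-01]
(0.43, -0.27) 1.5707963267948966 [-7.91792934e-01  2.42928329e-01  1.46252863e+00 -4.44089210e-16
  1.43613570e+00 -7.91792934e-01]
(0.43, -0.27) -1.5707963267948966 [-7.91792934e-01  2.42928329e-01  1.46252863e+00 -4.44089210e-16
  1.43613570e+00  2.34979972e+00]
(0.43, -0.27) 3.141592653589793 [-7.91792934e-01  2.42928329e-01  1.46252863e+00 -4.44089210e-16
  1.43613570e+00 -2.36258926e+00]
```

Run:
```python
from h import *
import pickle
F={}
for n,p,y in [("box",(.43,.31),np.pi),("mid",(.46,.02),np.pi),("tray",(.41,-.33),np.pi)]:
    env.reach([*p,.28],q(y)); F[n]=eyes.grab_frame("wrist"); save(F[n],"w_"+n)
    s=monitor.sense();print(n,s["clock"],np.round(s["joints"],2))
    for o,xyz in dict(tray=(.486,-.346,.02),box=(.529,.334,.02),tum=(.689,.115,.08),clip=(.428,-.065,.01),tw=(.446,.069,.005),pill=(.585,-.112,.08)).items(): print(o,np.round(px(F[n],xyz)),end=" ")
pickle.dump(F,open("F.pkl","wb"))
```

```text
box 1.625 [ 0.41  0.29  1.4   0.    1.45 -1.17]
tray [-128.  209.] box [289. 236.] tum [145. 348.] clip [ 21. 170.] tw [112. 181.] pill [-16. 287.] mid 2.8 [-0.21  0.14  1.59  0.    1.41 -1.78]
tray [ 26. 190.] box [480. 217.] tum [337. 333.] clip [212. 147.] tw [307. 160.] pill [176. 271.] tray 4.175 [-0.9   0.28  1.41  0.    1.45 -2.47]
tray [262. 221.] box [662. 244.] tum [548. 352.] clip [451. 183.] tw [530. 194.] pill [425. 301.]
```

View pics/w_mid.png

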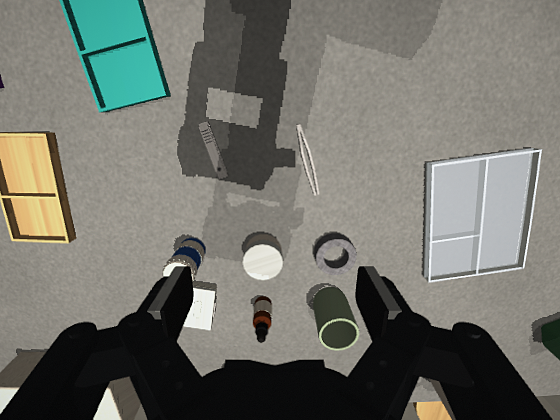

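View pics/w_box.png

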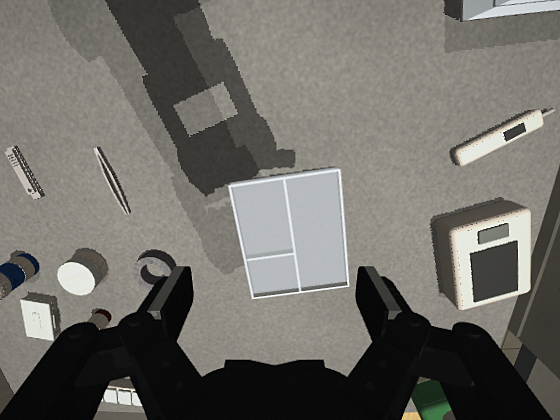

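View pics/w_tray.png

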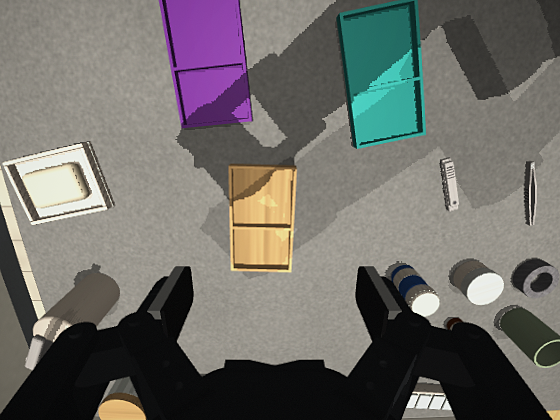

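Mid view: tumbler rim (338,333), dropper bulb (262,336), tweezers (299,125)–(317,193). Box view: rim corners (229,186),(340,169),(348,286),(254,298). Tray view: rim corners (230,166),(295,166),(291,271),(232,270), clipper (446,160)–(452,208), pill cap (427,303).

```bash
cat > m.py <<'E'
from h import *
import pickle
F=pickle.load(open("F.pkl","rb"))
def blob(f,mask,seed):
    n,l,st,c=cv2.connectedComponentsWithStats(mask.astype(np.uint8),connectivity=8)
    v,u=np.mgrid[:420,:560];d=np.where(l>0,(u-seed[0])**2+(v-seed[1])**2,1e9);k=l.flat[d.argmin()]
    return (l==k),st[k]
def rect(f,m,z):
    v,u=np.nonzero(m);P=np.array([onz(f,a,b,z)[:2] for a,b in zip(u,v)],np.float32)
    (c,wh,a)=cv2.minAreaRect(P*1000);return np.array(c)/1000,np.array(wh),cv2.boxPoints((c,wh,a))/1000
def ang(b):
    e=max((b[1]-b[0],b[2]-b[1]),key=np.linalg.norm);a=np.arctan2(e[1],e[0]);return (a+np.pi/2)%np.pi-np.pi/2
if __name__=="__main__":
    def quad(f,P,z):
        W=np.array([onz(f,*p,z)[:2] for p in P]);c=W.mean(0);print(np.round(c,4),"sides",[round(float(np.linalg.norm(W[i]-W[i-1]))*1000) for i in range(4)])
        a,b=(W[3]-W[0]),(W[2]-W[1]);print(" yaw",np.arctan2(*a[::-1]),np.arctan2(*b[::-1]))
    quad(F["box"],[(229,186),(340,169),(348,286),(254,298)],.018)
    quad(F["tray"],[(230,166),(295,166),(291,271),(232,270)],.018)
    # wooden tray mask
    h=cv2.cvtColor(F["tray"]["frame"],cv2.COLOR_RGB2HSV);m,st=blob(0,(h[...,0]>8)&(h[...,0]<28)&(h[...,1]>90)&(h[...,2]>50),(262,200))
    c,wh,b=rect(F["tray"],m,.016);print("tray",c,wh,ang(b),st)
    g=cv2.cvtColor(F["mid"]["frame"],cv2.COLOR_RGB2GRAY)
    m,st=blob(0,g>165,(308,160));c,wh,b=rect(F["mid"],m,.008);print("tw mid",c,wh,ang(b),st)
    g2=cv2.cvtColor(F["box"]["frame"],cv2.COLOR_RGB2GRAY);h2=cv2.cvtColor(F["box"]["frame"],cv2.COLOR_RGB2HSV)
    for t in(150,170,185):
        m,st=blob(0,g2>t,(25,173));c,wh,b=rect(F["box"],m,.011);print("clip box",c,wh,ang(b),st)
    g3=cv2.cvtColor(F["tray"]["frame"],cv2.COLOR_RGB2GRAY)
    for t in(150,170,185):
        m,st=blob(0,g3>t,(449,185));c,wh,b=rect(F["tray"],m,.011);print("clip tray",c,wh,ang(b),st)
    print("tw ends",[np.round(onz(F["mid"],*p,.007),3) for p in((299,125),(317,193))],[np.round(onz(F["box"],*p,.007),3) for p in((96,148),(129,213))],[np.round(onz(F["tray"],*p,.007),3) for p in((532,162),(530,224))])
    print("clip ends",[np.round(onz(F["tray"],*p,.009),3) for p in((446,160),(452,208))],[np.round(onz(F["mid"],*p,.009),3) for p in((205,124),(217,173))])
    print("tum",onz(F["mid"],338,333,.084),"drop",onz(F["mid"],262,336,.086),"pill",onz(F["tray"],427,303,.08))
E
python3 m.py
```

```text
[0.5344 0.3405] sides [194, 160, 195, 156]
 yaw 0.16490747593682087 0.144124418211248
[ 0.4872 -0.3462] sides [167, 91, 169, 94]
 yaw -0.028902907231330027 -0.012025068004894057
tray [ 0.48715839 -0.34722073] [ 97.05122375 172.43353271] -0.028437734 [ 229  164   68  108 6797]
tw mid [0.44676126 0.07038333] [105.20306396  13.4987421 ] 0.30117452 [297 124  23  72 339]
clip box [ 0.43269037 -0.06477827] [80.45952606 18.67610359] 0.28859508 [  5 146  36  54 373]
clip box [ 0.44635263 -0.06208376] [54.12074661 16.49125862] 0.3943069 [ 13 165  28  34 242]
clip box [ 0.44656726 -0.06251886] [54.32446671 16.3159523 ] 0.41891766 [ 13 165  27  34 193]
clip tray [ 0.43379227 -0.06339609] [76.73830414 15.44591904] 0.2817725 [445 162  14  50 385]
clip tray [ 0.4455213  -0.05975823] [52.4430275  14.71271896] 0.2610712 [447 177  12  35 265]
clip tray [ 0.44465601 -0.05956166] [50.99106598 14.20389557] 0.23792362 [448 177  11  34 234]
tw ends [array([0.398, 0.056, 0.007]), array([0.495, 0.086, 0.007])] [array([0.397, 0.055, 0.007]), array([0.496, 0.088, 0.007])] [array([0.396, 0.056, 0.007]), array([0.496, 0.082, 0.007])]
clip ends [array([ 0.395, -0.079,  0.009]), array([ 0.468, -0.055,  0.009])] [array([ 0.396, -0.073,  0.009]), array([ 0.465, -0.061,  0.009])]
tum [0.68615389 0.11585576 0.084     ] drop [0.68952229 0.00446312 0.086     ] pill [ 0.58817092 -0.10835779  0.08      ]
```

```bash
cat >> h.py <<'E'
PI=np.pi
BOX=(.5344,.3405,.155);TRAY=(.487,-.347,-.025)
def loc(fr,x,y):
    c,s=np.cos(fr[2]),np.sin(fr[2]);return fr[0]+c*x-s*y,fr[1]+s*x+c*y
def st(t):
    s=monitor.sense();print(t,"clk %.1f gap %.3f gf %.1f"%(s["clock"],s["finger_gap"],s["gripper_force"]),"F",np.round(s["contact_force"],1),"p",np.round(s["position"],4),flush=True)
def pick(x,y,yaw,z,eff,up=.2,over=.2):
    env.reach([x,y,over],q(yaw)); env.movel([x,y,z+.03],.25); env.movel([x,y,z],.06); st("down")
    env.close_gripper(eff); st("grip"); env.movel([x,y,up],.2); st("lift")
def place(x,y,yaw,z,up=.2,over=.2):
    env.reach([x,y,over],q(yaw)); env.movel([x,y,z+.03],.25)
    hit=env.movel([x,y,z],.04,guard=6); st("set %s"%hit)
    env.release(); st("open"); env.movel([x,y,z+.03],.1); st("away"); env.movel([x,y,up],.25)
E
python3 - <<'E'
from h import *
pick(.447,.070,PI+.30,.003,30)
f=eyes.grab_frame("wrist");save(f,"tw")
E
```

```text
down clk 7.2 gap 0.999 gf 0.0 F [-0.6  0.1  0.5] p [0.447  0.07   0.0029]
grip clk 7.8 gap 0.132 gf 31.1 F [-2.1 -0.2  3.9] p [0.4471 0.07   0.0032]
lift clk 9.0 gap 0.129 gf 30.7 F [ 0.9  0.1 -0.6] p [0.4465 0.07   0.199 ]
```

Run:
```python
from h import *
x,y=loc(BOX,0,.0395)
place(x,y,PI+BOX[2],.0075)
f=eyes.grab_frame("wrist");save(f,"tw2")
```

```text
set True clk 11.8 gap 0.133 gf 31.3 F [-1.4 -0.8  4.6] p [0.5279 0.3793 0.0072]
open clk 12.2 gap 0.630 gf 27.9 F [ 2.3 -5.8 -1.8] p [0.5275 0.3778 0.0057]
away clk 12.7 gap 1.000 gf 0.0 F [ 0.2  0.8 -0.6] p [0.5283 0.3797 0.0377]
```

View pics/tw2.png

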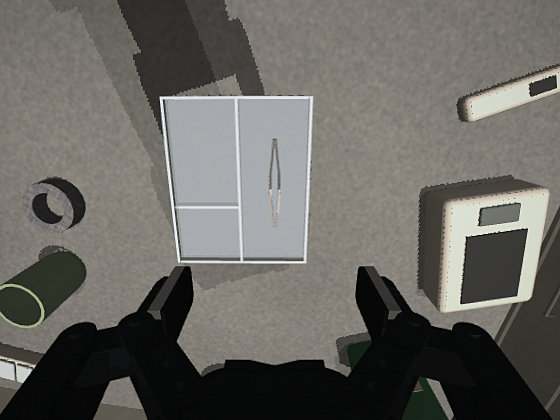

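Tweezers lie centred in the full-length compartment (275,182), aligned with the box. Clipper next, then a near look at the dropper.

Run:
```python
from h import *
pick(.433,-.064,PI+.285,.003,30)
s=monitor.sense()
if s["finger_gap"]>.1:
    x,y=loc(BOX,-.036,-.0395); place(x,y,PI+BOX[2],.0075)
    save(eyes.grab_frame("wrist"),"cl2")
env.reach([.60,.003,.22],q(PI)); f=eyes.grab_frame("wrist"); save(f,"dr")
import pickle; pickle.dump(f,open("dr.pkl","wb")); st("end")
im=cv2.hconcat([cv2.imread("pics/cl2.png")[60:320,100:400],cv2.imread("pics/dr.png")[100:360,100:460]]);cv2.imwrite("pics/c.png",im)
```

```text
down clk 16.7 gap 1.000 gf 0.0 F [0.3 1.1 0.7] p [ 0.433  -0.064   0.0029]
grip clk 17.3 gap 0.158 gf 30.4 F [-1.3 -0.1  3.8] p [ 0.4331 -0.064   0.0032]
lift clk 18.4 gap 0.162 gf 29.9 F [-0. -0. -1.] p [ 0.4325 -0.0638  0.199 ]
set True clk 21.4 gap 0.159 gf 30.4 F [-1.1 -0.6  5.1] p [0.5046 0.2958 0.0072]
open clk 21.8 gap 0.631 gf 27.7 F [ 2.  -6.4 -3.2] p [0.5041 0.2944 0.006 ]
away clk 22.3 gap 1.001 gf 0.0 F [-0.7 -0.8  0.4] p [0.5049 0.296  0.0374]
end clk 24.3 gap 1.000 gf 0.0 F [ 1.   0.2 -0.4] p [0.5998 0.0044 0.2198]
```

View pics/c.png

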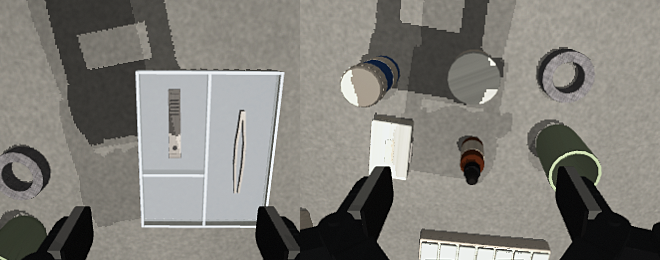

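Clipper lies in the middle compartment. In the near view the bulb is at (273,275), the foot's near edge at (270,237), the pill cap at (160,188).

Run:
```python
from h import *
import pickle
f=pickle.load(open("dr.pkl","rb"))
print("bulb",onz(f,273,275,.085),"foot near",onz(f,270,237,0),"pill",onz(f,160,188,.08),"tum rim",onz(f,376,271,.084))
for x in(.675,.68,.685,.69):print(x,np.round(px(f,(x,.003,.088)),0),np.round(px(f,(x-.015,.003,.0)),0),np.round(px(f,(x-.015,.003,.052)),0))
im=f["frame"][220:300,240:310];cv2.imwrite("pics/d.png",cv2.resize(cv2.cvtColor(im,cv2.COLOR_RGB2BGR),None,fx=7,fy=7,interpolation=cv2.INTER_NEAREST))
```

```text
bulb [0.68915418 0.00398892 0.085     ] foot near [ 6.82177807e-01 -3.37641755e-04  0.00000000e+00] pill [ 0.59180034 -0.11038517  0.08      ] tum rim [0.68495641 0.11779347 0.084     ]
0.675 [272. 265.] [272. 222.] [272. 238.]
0.68 [272. 269.] [272. 225.] [272. 242.]
0.685 [272. 273.] [272. 229.] [272. 246.]
0.69 [272. 277.] [272. 232.] [272. 250.]
```

View pics/d.png

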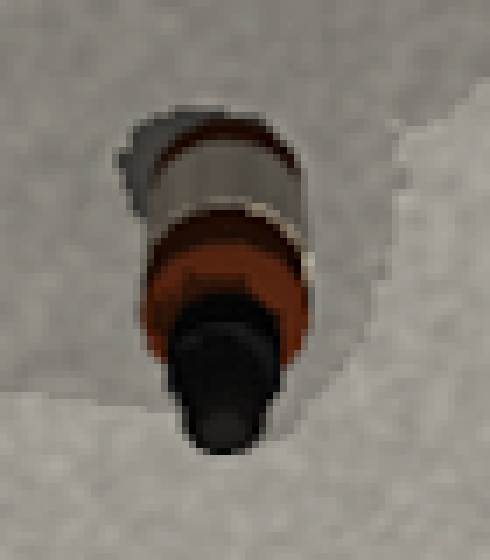

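Foot near edge row 237, body top edge row 254, bulb top (272,281): dropper at x≈0.695, y≈0.003.

Run:
```python
from h import *
pick(.695,.003,PI,.022,40,up=.22,over=.22)
if monitor.sense()["finger_gap"]>.25:
    x,y=loc(BOX,.0605,-.0395); place(x,y,PI+BOX[2],.0265,over=.22,up=.25)
    env.reach([.43,.3,.28],q(PI));save(eyes.grab_frame("wrist"),"dr2")
```

```text
down clk 26.3 gap 1.002 gf 0.0 F [-0.9 -0.1  1.2] p [0.6951 0.003  0.022 ]
grip clk 26.8 gap 0.336 gf 39.5 F [0.2 0.4 1.8] p [0.6952 0.003  0.0223]
lift clk 28.0 gap 0.337 gf 39.4 F [-0.5  0.9 -0.8] p [0.6946 0.0031 0.2186]
set True clk 30.7 gap 0.340 gf 40.0 F [-0.2 -0.1  4.9] p [0.5999 0.3107 0.0263]
open clk 31.3 gap 1.002 gf 0.0 F [-0.2 -0.  -0.2] p [0.5994 0.3105 0.0254]
away clk 31.8 gap 0.999 gf 0.0 F [-0.6 -0.6 -0. ] p [0.6003 0.3108 0.0566]
```

View pics/dr2.png

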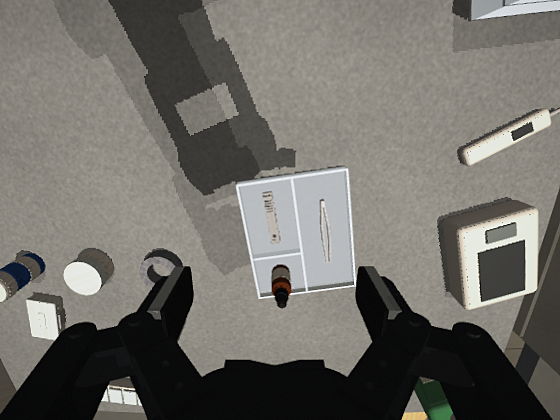

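Dropper stands in the smallest compartment (281,285), clipper (270,215) and tweezers (324,230) untouched. Now pill bottle and tumbler.

Run:
```python
from h import *
pick(.590,-.110,PI,.021,40,up=.22,over=.22)
assert monitor.sense()["finger_gap"]>.35
x,y=loc(TRAY,.046,0); place(x,y,PI+TRAY[2],.0255,over=.22,up=.22)
pick(.6855,.1165,PI,.030,45,up=.24,over=.22)
assert monitor.sense()["finger_gap"]>.5
x,y=loc(TRAY,-.036,0); place(x,y,PI+TRAY[2],.0345,over=.24,up=.24)
env.reach([.41,-.25,.28],q(PI));save(eyes.grab_frame("wrist"),"tr2")
s=eyes.grab_frame("scene");save(s,"sc2");st("end")
```

```text
down clk 36.6 gap 1.001 gf 0.0 F [ 0.4 -0.1  0.5] p [ 0.5901 -0.1101  0.021 ]
grip clk 37.1 gap 0.483 gf 36.5 F [-0.8 -0.2  2.8] p [ 0.5901 -0.1101  0.0213]
lift clk 38.2 gap 0.479 gf 36.8 F [-0.6  0.2 -0.8] p [ 0.5896 -0.1098  0.2187]
set True clk 40.7 gap 0.483 gf 36.9 F [-0.3 -0.1  4.2] p [ 0.5327 -0.3479  0.0253]
open clk 41.2 gap 0.996 gf 0.0 F [-0.3  0.2  0.3] p [ 0.5323 -0.3475  0.0244]
away clk 41.7 gap 1.002 gf 0.0 F [ 0.2 -0.1 -1. ] p [ 0.533  -0.3481  0.0555]
down clk 45.7 gap 0.999 gf 0.0 F [ 0.4 -0.   0. ] p [0.6856 0.1165 0.0301]
grip clk 46.1 gap 0.697 gf 49.1 F [-0.7 -1.7  4.9] p [0.6859 0.1163 0.0308]
lift clk 47.3 gap 0.697 gf 49.0 F [ 0.6  0.3 -2.5] p [0.6851 0.1165 0.2384]
set True clk 50.7 gap 0.698 gf 49.5 F [-0.9  0.6  4.9] p [ 0.4507 -0.3458  0.0348]
open clk 51.1 gap 1.000 gf 0.0 F [-0.  -0.3 -0.4] p [ 0.4502 -0.3453  0.0338]
away clk 51.6 gap 0.999 gf 0.0 F [-0.3  0.3 -0.5] p [ 0.451  -0.346   0.0644]
end clk 53.1 gap 0.999 gf 0.0 F [-0.1 -0.2 -0.7] p [ 0.41   -0.2504  0.2788]
```

View pics/tr2.png

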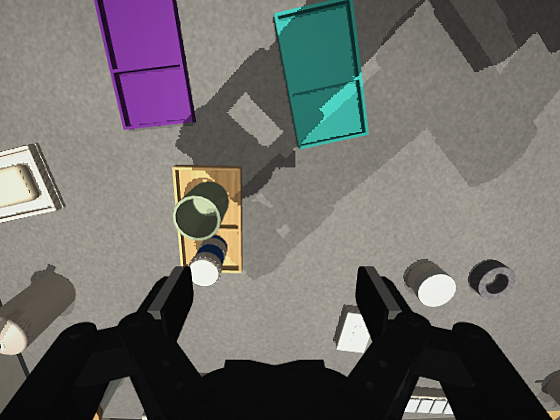

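View pics/sc2.png

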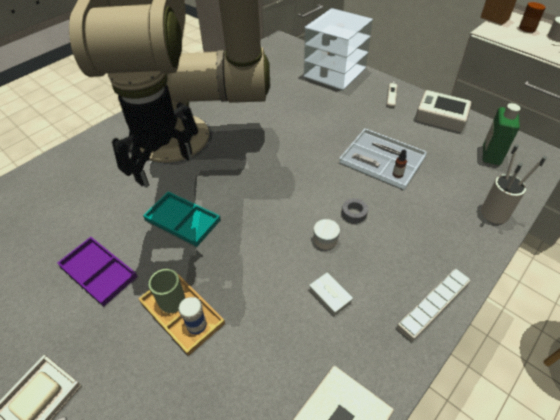

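Tumbler (rim 198,217) and pill bottle (cap 205,272) stand in the wooden tray; the bystanders are where they were. A quick numeric check, then hand in.

Run:
```python
from h import *
f=eyes.grab_frame("wrist")
ok=True
for u,v,z,t in((198,217,.088,(-.036,0)),(205,272,.084,(.046,0))):
    p=onz(f,u,v,z)[:2]-np.array(loc(TRAY,*t));print(np.round(p*1000,1));ok&=max(abs(p))<.01
if ok: print(job.hand_in())
```

```text
[1.  3.1]
[-1.1  6.5]
the job is handed in; nothing more can be done
None
```

Both kits are made up and the job is handed in at about 53 s of the 144 s; all five things are standing or lying in their compartments, and the cream jar, tin and tape roll look unmoved in the last pictures.

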